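# Tip the pot feet out of the sorting trough

### The arm

A 6-joint arm with a two-finger parallel gripper is mounted at the origin on the work surface. World frame = base frame: x ahead of the robot, y to its left, z up, the work surface at z = 0. Lengths are in m, angles in rad, forces in N, time in s.
With the tool pointing down it reaches from about 0.425 to 0.925 m from the base axis. Payload 12.5 kg.
Tool frame: the origin (TCP) lies midway between the tips of the shut fingers; the grasp point (between the pads) lies 19 mm behind it; z points along the fingers, y is the line along which they close (so a half turn about z gives the same grasp; the last joint's range is limited). The gripper opens to 85 mm and grips with 20 to 120 N. Pads are 22 mm wide; open, the fingers measure 114 mm over their backs; the gripper's body (76 mm by 85 mm) begins 54 mm behind the grasp point. The pads swing forward as they close: fully open they stand 13 mm farther back than shut.
Start: joints at [-1.298, 0.491, 1.559, -0, 1.092, -0.106], TCP at [0.231, -0.581, 0.231] pointing down, gripper open.
Joint ranges: [-3.1, 3.1], [-0.84, 2.19], [0.05, 2.79], [-1.13, 4.28], [0.06, 2.93], [-2.69, 2.69]. Speed limits (rad/s): [2.22, 2.22, 2.79, 3.14, 3.14, 3.14].

### API

Orientations are given as a unit quaternion [x, y, z, w].
In Python, from cell import ctrl, cams, models gives the robot as it stands.
- The arm moves only by the tool drive_tool, never from a script. Its arguments are lists of equal length, an entry for each row: "offset": the shift along the world's x, y, z in cm, a list of three; "dr": the turn, a rotation vector about the world's x, y, z in degrees, a list of three; "grip": the finger opening in cm, from 0 to 8.54. In form: {"offset": [[dx, dy, dz], ...], "dr": [[ax, ay, az], ...], "grip": [grip, ...]}. A call has 1 to 5 rows; each row shifts and turns the commanded pose from where the row before left it; what a row does not reach is not made up. A row lasts 1/10 s, in which the tool goes at most 50 mm and 8.59 degrees, less where a joint would pass 70% of its speed; a pose out of reach is approached as far as the arm can. A call with a gripper value outside its range is refused whole. The fingers move at their own pace and stop on an object; the grip force is fixed at half the most. Time passes only in rows, so rows that do not move let the fingers close. It gives the time, the measured TCP pose, the force, the opening and the grip force at its end, in the units of the state.
- ctrl.state(): the state, without advancing time (a new reading comes with each control period).
- cams.read_camera(name): name is "side" or "top"; returns a dict with "frame" (384x512x3 uint8, blue, green, red), "intrinsics" (3x3 intrinsics, pixels), "position" and "rotation" of the camera in the world. Camera axes: x right, y down, z forward; pixel columns grow to the right and rows downward; lengths in m; the calibration is good to about 2 mm. A picture is of the moment at which its call begins. There is no depth.
- ctrl.sign_off(): hands the job in; it is judged then, once.
Trained networks look in a picture, given as the dict that the camera call returned (one of the last four; its "shot" number tells which), for a name from the list of things; names that differ only in an ending like _2 or _b are one class to them, and where a whole thing is asked for, a point or a joint stands for the part that bears it (a point fixed in the world has none). Each returns a list of dicts, best first, with "confidence" (0 to 1); they miss things now and then, are a little off and sometimes report something else, mostly with a low value. They report only what shows in the picture. A call takes as long as a camera call. They do not tell look-alikes from the thing itself.
- models.search_frame(name, picture): "xyz" ([x, y, z] in m, in world coordinates, good to about 4 mm: the middle of the surface that is visible of it).
The state is a dict: "time_s": time; "q": joint angles; "qvel": joint speeds; "joint_efforts": joint torques, N m; "tcp_pos": TCP position; "eef_rot": TCP orientation; "ft_force": force on the tool from outside, world axes, zero at the start; "moment": the same for the moment, N m; "finger_gap": finger opening in m; "finger_force": force on a finger pad.
Only numpy, scipy, OpenCV 4.12 (cv2) and the standard library are available. Lean on these libraries where they do the work, as an engineer would, in place of code of your own. Each camera call takes 0.05 s, during which the arm holds its last target. There are 200 camera calls.

### The job

Take the blue hold-down weight off the trough's ledge and stand it on the orange mat. Then push the trough's yellow tab down, feeling gently for the stop and never forcing it, and keep it pressed firmly on the stop until all three terracotta feet have slid out and settled in the black pot; do not handle the feet. Finally ease the trough back up to level under control, without letting it snap back, let go of it, and leave everything else on the bench alone.

Things in the scene. Friction and masses are not known exactly. Their poses are not given: they have to be found in the camera images.
- rig: fixed steel stand of the tipping trough: base plate 130 x 500 x 12 mm with green uprights. Origin on the table top, straight below the middle of the trough's hinge; its x axis runs along the hinge, its y axis along the trough towards the open discharge end, z up. Its place and yaw vary.
- tray (a joint): tilt of the aluminium trough, rad: 0 level (resting), growing as the discharge end (+y of the rig) goes down. Spring-returned: with the weight off, the tab needs about 5 to 8 N to follow it down; let go, it snaps back. A stop set differently each time (0.45 to 0.58 rad) ends the travel: found by feel, the push suddenly grows stiff. More than 20 N on the trough damages it.
- hinge (a point): middle of the hinge axis, 200 mm above the table, level with the trough floor's upper face. The trough is a channel 50 mm wide inside, walls 25 mm high, closed 140 mm from the hinge on the -y side, open 150 mm from it on the +y side; a green ledge 80 x 80 mm at floor level carries on beyond the closed end (its centre 180 mm from the hinge).
- push_spot (a point): where to push: on the upper face of the yellow tab (85 x 40 mm, 6 mm thick) that sticks out of the trough's side near the discharge end, level with the trough floor. At tilt 0 it lies at rig (-85, 130, 200) mm and moves down on an arc about the hinge axis as the trough tips; it turns with the trough.
- stop_pad: black rubber-faced block, 36 mm across and 30 mm high, standing loose in the cup of a fixed screw jack under the discharge half of the trough (rig x 0, y 85 mm); its upper face is about 128 to 140 mm above the table. The trough's underside lands on it. Origin: centre of its underside.
- pot: black nursery pot fixed on the stand under the discharge end, 172 mm across its rim, 100 mm high, its underside 10 mm above the table. Origin: centre of its underside (rig 0, 200 mm).
- pot_in (a point): centre of the pot's inner floor, about 15 mm above the table; the pot is open above, inner radius about 54 mm at the floor and 81 mm at the rim.
- foot0_center (a point): centre of one of the three terracotta pot feet in the trough: a disc 40 mm across, 18 mm thick, 35 to 70 g, lying flat on the trough floor between the closed end and the hinge. They begin to slide only at a tilt of some 0.38 to 0.47 rad.
- foot1_center (a point): centre of one of the three terracotta pot feet in the trough: a disc 40 mm across, 18 mm thick, 35 to 70 g, lying flat on the trough floor between the closed end and the hinge. They begin to slide only at a tilt of some 0.38 to 0.47 rad.
- foot2_center (a point): centre of one of the three terracotta pot feet in the trough: a disc 40 mm across, 18 mm thick, 35 to 70 g, lying flat on the trough floor between the closed end and the hinge. They begin to slide only at a tilt of some 0.38 to 0.47 rad.
- weight: blue hold-down weight, 0.9 kg, standing on the green ledge of the trough: a disc 64 mm across and 35 mm high with a round grip knob 24 mm across above it, up to 85 mm. Origin: centre of its underside; z up.
- mat: round orange mat fixed on the table, 100 mm across, 4 mm thick: the weight's parking place. Origin: centre of its underside.
- clay_pot: bystander: small terracotta pot, 90 mm across, 85 mm high; origin at its underside
- feed_bottle: bystander: green bottle with yellow cap, 64 mm across, 190 mm high; origin at its underside
- pellet_jar: bystander: white jar with red lid, 80 mm across, 100 mm high; origin at its underside
- trowel: bystander: small flat trowel, 260 mm long, lying; origin at its underside
- tie_roll: bystander: green ring-shaped roll of plant tie, 90 mm across, 30 mm high; origin at its underside
- spare_foot: bystander: a spare terracotta pot foot lying on the table, a disc 40 x 18 mm; not part of the batch; origin at its underside
- seed_cup: bystander: black plastic cup, 76 mm across, 75 mm high; origin at its underside
Mind the look-alikes: they are no part of the job. Leave any grey look-alike of the part that bears foot2_center alone.

How it is judged:
On the way, in this order (a step that is already met when the one before it is completed fails the run):
1. the weight stands on the orange mat, released, while the trough is still level (horizontal distance between weight and mat below 0.03 m and height (world z) of weight below 0.012 m and angle between weight's own z axis and vertical below 0.1 rad and linear speed of weight below 0.03 m/s and contact force between the fingers and weight below 0.1 N and value of joint tray below 0.06 rad), for 0.2 s.
2. all three feet are in the pot while the trough is pressed on its stop (more than 2 N on the stop) (horizontal distance between each of foot0_center, foot1_center, foot2_center and pot_in below 0.082 m and z of each of foot0_center, foot1_center, foot2_center in the frame of pot_in below 0.085 m and contact force between tray and stop_pad above 2 N and value of joint tray above 0.4 rad), for 0.3 s.
3. the trough is back at level (value of joint tray below 0.04 rad), for 0.3 s.
At the end, for the whole second after the job is handed in: All three feet lie at rest in the pot (centre within 82 mm of its axis and below 85 mm above its inner floor), the weight stands upright and released on the mat (within 30 mm of its centre, tilted less than 0.1 rad), the trough is level within 0.04 rad and nothing touches it (horizontal distance between each of foot0_center, foot1_center, foot2_center and pot_in below 0.082 m and z of each of foot0_center, foot1_center, foot2_center in the frame of pot_in below 0.085 m and horizontal distance between weight and mat below 0.03 m and height (world z) of weight below 0.012 m and angle between weight's own z axis and vertical below 0.1 rad and linear speed of each of weight, foot0, foot1, foot2 below 0.03 m/s and contact force between the fingers and weight below 0.1 N and value of joint tray below 0.04 rad and contact force between the fingers and tray below 0.1 N).
It fails at once if the trough is forced: more than 20 N between robot and trough (contact force between any of the fingers, the arm and tray above 20 N).
It fails at once if the trough snaps back (faster than 2 rad/s) (velocity of joint tray below -2 rad/s).
It fails at once if the robot handles a pot foot of the batch (contact force between the fingers and foot0 above 0.5 N or contact force between the fingers and foot1 above 0.5 N or contact force between the fingers and foot2 above 0.5 N).
It fails at once if a bystander is moved more than 30 mm (distance of any of clay_pot, feed_bottle, pellet_jar, trowel, tie_roll, spare_foot, seed_cup from where it was at the start of the episode above 0.03 m).
It also fails if it takes over 72 s, if anything falls off the work surface, if the arm or the gripper's body presses on something with over 40 N, if the wrist force passes 120 N, or if a joint passes its speed limit or range.

## Working session

There is one attempt and no reset: what is moved stays moved. The work goes in short steps, Python scripts to look and compute and a tool call to move; the robot and the scene stay as the last step left them, time stands still between calls to the robot, and variables do not carry over. Pictures are saved under pics/ and viewed, at most 10 in all, crops included, and the job is handed in when it is done.

Besides the shell and the picture viewer there is one more tool, called after "Request:" by a JSON object that holds its "fn" and its "kwargs", one argument or row to a line. drive_tool: Moves the arm, as the interface text tells. Its arguments: {"type":"object","properties":{"offset":{"type":"array","items":{"type":"array","items":{"type":"number"}}},"dr":{"type":"array","items":{"type":"array","items":{"type":"number"}}},"grip":{"type":"array","items":{"type":"number"}}},"required":["offset","dr","grip"]}

```bash
mkdir -p pics; ls; cat > h.py <<'E'
from cell import ctrl, cams, models
import numpy as np, cv2
def ray(p,u,v,z):
    K=np.array(p["intrinsics"]);R=np.array(p["rotation"]);c=np.array(p["position"])
    d=R@np.linalg.inv(K)@np.array([u,v,1.]);return c+d*(z-c[2])/d[2]
def proj(p,X):
    K=np.array(p["intrinsics"]);R=np.array(p["rotation"]);c=np.array(p["position"])
    q=K@(R.T@(np.array(X)-c));return q[:2]/q[2]
E
python3 - <<'E'
from h import *
ps={n:cams.read_camera(n) for n in("top","side")}
for n,p in ps.items():
    cv2.imwrite(f"pics/{n}0.png",p["frame"]); print(n,np.round(p["position"],3),np.array(p["rotation"]).shape)
    for o in["rig","weight","mat","hinge","push_spot","pot","stop_pad","foot0_center","pot_in","feed_bottle"]:
        for r in models.search_frame(o,p)[:4]:
            print(o,np.round(r["xyz"],3),round(r["confidence"],2),np.round(proj(p,r["xyz"])))
E
```

```text
pics
top [ 0.364 -0.017  1.558] (4,)Traceback (most recent call last):
  File "<stdin>", line 7, in <module>
  File "h.py", line 8, in proj
    q=K@(R.T@(np.array(X)-c));return q[:2]/q[2]
         ~~~^^~~~~~~~~~~~~~~
ValueError: matmul: Input operand 1 has a mismatch in its core dimension 0, with gufunc signature (n?,k),(k,m?)->(n?,m?) (size 3 is different from 4)
```

```bash
sed -i 's/R=np.array(p\["rotation"\])/R=Rotation.from_quat(p["rotation"]).as_matrix()/; 2a from scipy.spatial.transform import Rotation' h.py
python3 - <<'E'
from h import *
ps={n:cams.read_camera(n) for n in("top","side")}
for n,p in ps.items():
    cv2.imwrite(f"pics/{n}0.png",p["frame"]); print(n,np.round(p["position"],3))
    for o in["rig","weight","mat","hinge","push_spot","pot","stop_pad","foot0_center","pot_in","feed_bottle"]:
        for r in models.search_frame(o,p)[:4]:
            print(o,np.round(r["xyz"],3),round(r["confidence"],2),np.round(proj(p,r["xyz"])))
s=ctrl.state();print({k:np.round(v,3) for k,v in s.items()})
E
```

```text
top [ 0.364 -0.017  1.558]
rig [ 0.795 -0.19   0.039] 0.74 [296. 139.]
rig [0.575 0.141 0.092] 0.64 [201. 197.]
weight [ 0.621 -0.11   0.234] 0.55 [278. 176.]
mat [ 0.468 -0.37   0.002] 0.72 [346. 231.]
mat [0.76  0.005 0.1  ] 0.22 [241. 143.]
hinge [0.586 0.117 0.198] 0.9 [205. 189.]
hinge [ 0.578 -0.447  0.002] 0.38 [367. 201.]
push_spot [0.589 0.116 0.2  ] 0.63 [205. 188.]
push_spot [0.777 0.115 0.124] 0.57 [209. 136.]
pot [0.572 0.3   0.058] 0.66 [156. 199.]
stop_pad [0.775 0.117 0.125] 0.15 [208. 137.]
foot0_center [0.335 0.256 0.018] 0.29 [168. 268.]
pot_in [0.576 0.142 0.094] 0.7 [201. 196.]
pot_in [0.578 0.299 0.053] 0.56 [157. 197.]
pot_in [ 0.794 -0.187  0.041] 0.37 [296. 139.]
feed_bottle [0.773 0.115 0.125] 0.9 [209. 137.]
side [0.119 0.832 1.072]
rig [0.582 0.249 0.068] 0.72 [200. 267.]
rig [0.576 0.2   0.077] 0.67 [210. 254.]
weight [ 0.618 -0.104  0.235] 0.71 [246. 154.]
mat [ 0.47  -0.371  0.004] 0.56 [310. 175.]
mat [0.333 0.235 0.047] 0.22 [277. 302.]
hinge [0.579 0.142 0.205] 0.77 [217. 213.]
push_spot [0.582 0.143 0.201] 0.58 [217. 214.]
pot [0.582 0.247 0.068] 0.85 [200. 266.]
foot0_center [ 0.605 -0.029  0.217] 0.58 [238. 173.]
foot0_center [0.58  0.147 0.199] 0.4 [216. 215.]
pot_in [0.584 0.244 0.06 ] 0.91 [200. 267.]
pot_in [ 0.783 -0.172  0.061] 0.61 [216. 168.]
feed_bottle [0.773 0.13  0.106] 0.93 [170. 211.]
{'time_s': np.float64(1.25), 'q': array([-1.298,  0.491,  1.559, -0.   ,  1.092, -0.106]), 'qvel': array([ 0.   ,  0.   , -0.   , -0.002,  0.001,  0.   ]), 'joint_efforts': array([ 2.0000e-03, -6.1827e+01, -2.6185e+01, -0.0000e+00,  0.0000e+00,
        0.0000e+00]), 'tcp_pos': array([ 0.231, -0.581,  0.231]), 'eef_rot': array([ 0.982,  0.188, -0.   ,  0.   ]), 'ft_force': array([0.631, 0.219, 0.085]), 'moment': array([-0.004, -0.042, -0.025]), 'finger_force': np.float64(0.0), 'finger_gap': np.float64(0.086)}
```

View pics/top0.png

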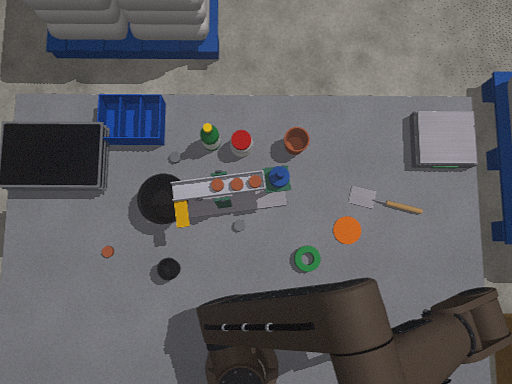

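View pics/side0.png

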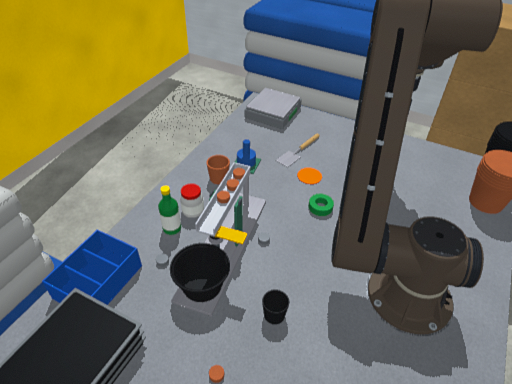

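Top view: the blue weight is at (279,177) on the green ledge, the orange mat at (347,230), the yellow tab at (182,214) and the pot at (161,199). The grey discs at (238,226) and (174,157) are look-alikes. The side view agrees: weight (246,154), tab (232,236), mat (310,176). I'll refine by colour and confirm in one crop.

```bash
python3 - <<'E'
from h import *
from scipy.optimize import least_squares
def blob(f,lo,hi,near,r=45):
    m=cv2.inRange(cv2.cvtColor(f,cv2.COLOR_BGR2HSV),lo,hi)
    n,l,s,c=cv2.connectedComponentsWithStats(m)
    ok=[i for i in range(1,n) if s[i,4]>15 and np.hypot(*(c[i]-near))<r]
    i=max(ok,key=lambda i:s[i,4]); return c[i],s[i],l==i
Y=((22,120,120),(34,255,255));B=((100,120,50),(125,255,255));O=((8,180,150),(18,255,255))
ps={n:cams.read_camera(n) for n in("top","side")}
px={"top":{"tab":blob(ps["top"]["frame"],*Y,(182,214),15),"w":blob(ps["top"]["frame"],*B,(279,177),15),"mat":blob(ps["top"]["frame"],*O,(347,230),15)},
"side":{"tab":blob(ps["side"]["frame"],*Y,(232,236),15),"w":blob(ps["side"]["frame"],*B,(246,154),15),"mat":blob(ps["side"]["frame"],*O,(310,176),15)}}
for n in px:
    for k,(c,s,m) in px[n].items(): print(n,k,np.round(c,1),s, np.round(ray(ps[n],*c,{"tab":.2,"w":.23,"mat":.004}[k]),4))
    c,s,m=px[n]["tab"]; ys,xs=np.nonzero(m); 
    pts=cv2.boxPoints(cv2.minAreaRect(np.c_[xs,ys].astype(np.float32))) ; print([np.round(ray(ps[n],*q,.2)[:2],3).tolist() for q in pts])
im=ps["top"]["frame"][120:260,130:380]; cv2.imwrite("pics/c1.png",cv2.resize(im,None,fx=3.2,fy=3.2,interpolation=cv2.INTER_CUBIC))
E
```

```text
top tab [181.5 214. ] [174 201  15  27 251] [0.5048 0.1887 0.2   ]
top w [278.7 176.2] [269 166  21  22 343] [ 0.6212 -0.113   0.23  ]
top mat [346.7 230. ] [333 217  28  27 585] [ 0.4719 -0.3708  0.004 ]
[[0.539, 0.216], [0.546, 0.176], [0.471, 0.162], [0.464, 0.201]]
side tab [231.1 234.5] [215 226  32  18 341] [0.5047 0.1922 0.2   ]
side w [246.2 154.4] [237 140  19  27 341] [ 0.62  -0.111  0.23 ]
side mat [309.2 175.6] [297 168  25  16 306] [ 0.4709 -0.3655  0.004 ]
[[0.542, 0.218], [0.557, 0.176], [0.47, 0.165], [0.458, 0.206]]
```

View pics/c1.png

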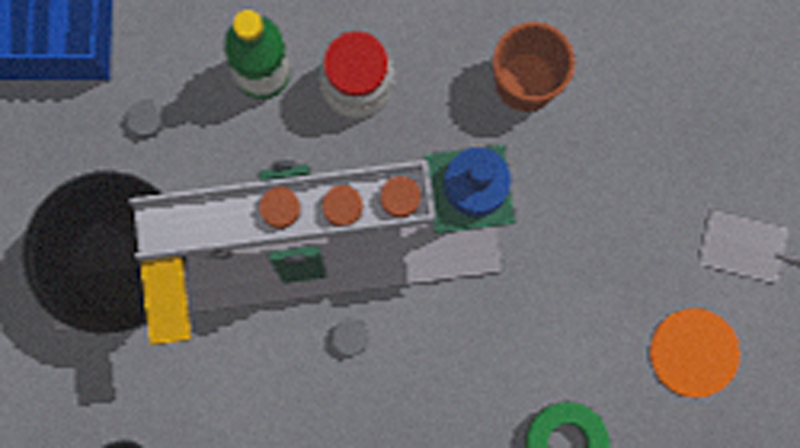

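The crop confirms it: there is only one blue weight, on the ledge, and one orange mat. Rig yaw is about 9°. Moving to the weight.

Request:
{"fn": "drive_tool", "kwargs": {
  "offset": [
    [2, 2.5, 3],
    [3, 3.5, 2],
    [3, 3.7, 1.5],
    [3, 3.7, 1.5],
    [3, 3.7, 1]
  ],
  "dr": [
    [0, 0, 0],
    [0, 0, 0],
    [0, 0, 0],
    [0, 0, 0],
    [0, 0, 0]
  ],
  "grip": [6, 6, 6, 6, 6]
}}

```text
time_s: 1.85
tcp_pos: [0.3719, -0.4085, 0.3224]
eef_rot: [0.982, 0.188, 0.0, 0.001]
ft_force: [0.4, -0.7, -0.3]
finger_gap: 0.06
finger_force: 0.0
```

Request:
{"fn": "drive_tool", "kwargs": {
  "offset": [
    [3, 3.7, 0],
    [3, 3.7, 0],
    [3, 3.7, 0],
    [3, 3.7, 0],
    [3, 3.7, 0]
  ],
  "dr": [
    [0, 0, 0],
    [0, 0, 0],
    [0, 0, 0],
    [0, 0, 0],
    [0, 0, 0]
  ],
  "grip": [6, 6, 6, 6, 6]
}}

```text
time_s: 2.35
tcp_pos: [0.522, -0.2231, 0.3215]
eef_rot: [0.982, 0.188, 0.0, 0.0]
ft_force: [0.6, -0.3, 0.3]
finger_gap: 0.06
finger_force: 0.0
```

Request:
{"fn": "drive_tool", "kwargs": {
  "offset": [
    [3, 3.7, 0],
    [3, 3.7, 0],
    [2, 2.5, 0],
    [0, 0, 0]
  ],
  "dr": [
    [0, 0, 0],
    [0, 0, 0],
    [0, 0, 0],
    [0, 0, 0]
  ],
  "grip": [6, 6, 6, 6]
}}

```text
time_s: 2.75
tcp_pos: [0.6028, -0.1227, 0.3208]
eef_rot: [0.982, 0.19, 0.0, -0.0]
ft_force: [-0.1, 0.7, -0.2]
finger_gap: 0.0603
finger_force: 0.0
```

Request:
{"fn": "drive_tool", "kwargs": {
  "offset": [
    [1.7, 1.3, 0],
    [0, 0, -2.5],
    [0, 0, -2.5],
    [0, 0, -2.3],
    [0, 0, 0]
  ],
  "dr": [
    [0, 0, 0],
    [0, 0, 0],
    [0, 0, 0],
    [0, 0, 0],
    [0, 0, 0]
  ],
  "grip": [6, 6, 6, 6, 6]
}}

```text
time_s: 3.25
tcp_pos: [0.6167, -0.1131, 0.2455]
eef_rot: [0.982, 0.188, -0.002, -0.001]
ft_force: [0.2, 0.3, -0.6]
finger_gap: 0.06
finger_force: 0.0
```

```bash
python3 - <<'E'
from h import *
ims=[]
for n,(u,v) in(("top",(279,176)),("side",(246,150))):
    f=cams.read_camera(n)["frame"][v-35:v+35,u-45:u+45]; ims.append(cv2.resize(f,(400,311),interpolation=cv2.INTER_CUBIC))
cv2.imwrite("pics/g1.png",np.hstack(ims))
E
```

```text
(no output)
```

View pics/g1.png

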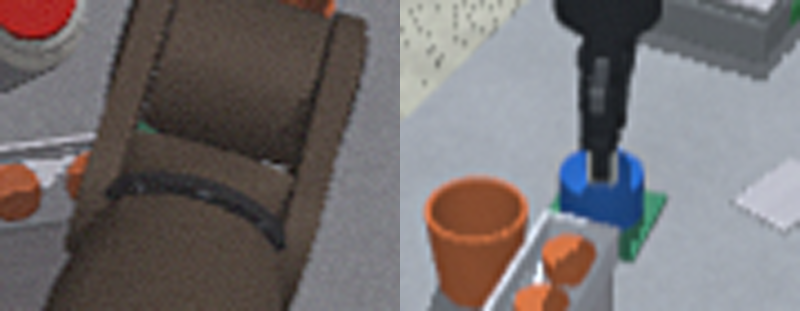

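In the side view (right half) the finger stands centred in front of the knob, just above the disc; the top view is blocked by the arm. Closing, then lifting.

Request:
{"fn": "drive_tool", "kwargs": {
  "offset": [
    [0.3, 0.2, 0],
    [0, 0, 0],
    [0, 0, 0],
    [0, 0, 0],
    [0, 0, 0]
  ],
  "dr": [
    [0, 0, 0],
    [0, 0, 0],
    [0, 0, 0],
    [0, 0, 0],
    [0, 0, 0]
  ],
  "grip": [4, 3, 2, 1.5, 1.5]
}}

```text
time_s: 3.85
tcp_pos: [0.6217, -0.1114, 0.2497]
eef_rot: [0.982, 0.188, 0.001, 0.001]
ft_force: [1.9, -4.0, 6.2]
finger_gap: 0.0225
finger_force: 58.8
```

Request:
{"fn": "drive_tool", "kwargs": {
  "offset": [
    [0, 0, 0],
    [0, 0, 0.5],
    [0, 0, 1],
    [0, 0, 2],
    [0, 0, 2]
  ],
  "dr": [
    [0, 0, 0],
    [0, 0, 0],
    [0, 0, 0],
    [0, 0, 0],
    [0, 0, 0]
  ],
  "grip": [1.5, 1.5, 1.5, 1.5, 1.5]
}}

```text
time_s: 4.35
tcp_pos: [0.6204, -0.1105, 0.3032]
eef_rot: [0.982, 0.188, -0.001, -0.001]
ft_force: [-0.8, 0.1, -10.0]
finger_gap: 0.0226
finger_force: 59.5
```

Gripped. Carrying it over the mat.

Request:
{"fn": "drive_tool", "kwargs": {
  "offset": [
    [-1, -1.8, 1.5],
    [-2, -3.5, 0],
    [-2.4, -4.2, 0],
    [-2.4, -4.2, 0],
    [-2.4, -4.2, 0]
  ],
  "dr": [
    [0, 0, 0],
    [0, 0, 0],
    [0, 0, 0],
    [0, 0, 0],
    [0, 0, 0]
  ],
  "grip": [1.5, 1.5, 1.5, 1.5, 1.5]
}}

```text
time_s: 4.85
tcp_pos: [0.5176, -0.2907, 0.3181]
eef_rot: [0.982, 0.189, -0.001, -0.001]
ft_force: [0.8, -0.7, -9.2]
finger_gap: 0.0226
finger_force: 59.7
```

Request:
{"fn": "drive_tool", "kwargs": {
  "offset": [
    [-2.4, -4.2, 0],
    [-1.8, -3, -2],
    [-0.6, -0.8, -4],
    [0, 0, -4],
    [0, 0, -4]
  ],
  "dr": [
    [0, 0, 0],
    [0, 0, 0],
    [0, 0, 0],
    [0, 0, 0],
    [0, 0, 0]
  ],
  "grip": [1.5, 1.5, 1.5, 1.5, 1.5]
}}

```text
time_s: 5.35
tcp_pos: [0.4702, -0.3699, 0.1768]
eef_rot: [0.982, 0.188, -0.0, -0.001]
ft_force: [1.0, -0.4, -8.1]
finger_gap: 0.0224
finger_force: 59.8
```

Request:
{"fn": "drive_tool", "kwargs": {
  "offset": [
    [0, 0, -4],
    [0, 0, -3],
    [0, 0, -1.5],
    [0, 0, 0],
    [0, 0, 0]
  ],
  "dr": [
    [0, 0, 0],
    [0, 0, 0],
    [0, 0, 0],
    [0, 0, 0],
    [0, 0, 0]
  ],
  "grip": [1.5, 1.5, 1.5, 1.5, 1.5]
}}

```text
time_s: 5.85
tcp_pos: [0.4712, -0.3699, 0.0936]
eef_rot: [0.982, 0.188, -0.0, -0.0]
ft_force: [0.4, -0.6, -7.6]
finger_gap: 0.0222
finger_force: 60.1
```

Request:
{"fn": "drive_tool", "kwargs": {
  "offset": [
    [0, 0, -2],
    [0, 0, -1],
    [0, 0, -0.5],
    [0, 0, -0.2],
    [0, 0, 0]
  ],
  "dr": [
    [0, 0, 0],
    [0, 0, 0],
    [0, 0, 0],
    [0, 0, 0],
    [0, 0, 0]
  ],
  "grip": [1.5, 1.5, 1.5, 1.5, 1.5]
}}

```text
time_s: 6.35
tcp_pos: [0.4712, -0.37, 0.0566]
eef_rot: [0.982, 0.188, 0.0, 0.0]
ft_force: [-0.4, -0.2, -8.7]
finger_gap: 0.0229
finger_force: 60.0
```

Request:
{"fn": "drive_tool", "kwargs": {
  "offset": [
    [0, 0, -0.2],
    [0, 0, -0.2],
    [0, 0, 0]
  ],
  "dr": [
    [0, 0, 0],
    [0, 0, 0],
    [0, 0, 0]
  ],
  "grip": [1.5, 1.5, 1.5]
}}

```text
time_s: 6.65
tcp_pos: [0.4718, -0.3709, 0.0544]
eef_rot: [0.982, 0.188, 0.001, 0.002]
ft_force: [-2.0, -0.8, 8.5]
finger_gap: 0.0226
finger_force: 62.2
```

Stands on the mat. Opening.

Request:
{"fn": "drive_tool", "kwargs": {
  "offset": [
    [0, 0, 0.1],
    [0, 0, 0],
    [0, 0, 0],
    [0, 0, 0],
    [0, 0, 0]
  ],
  "dr": [
    [0, 0, 0],
    [0, 0, 0],
    [0, 0, 0],
    [0, 0, 0],
    [0, 0, 0]
  ],
  "grip": [1.5, 3, 4.5, 5, 5]
}}

```text
time_s: 7.15
tcp_pos: [0.4711, -0.3699, 0.0533]
eef_rot: [0.982, 0.188, 0.0, 0.0]
ft_force: [0.1, -1.0, -0.3]
finger_gap: 0.0504
finger_force: 0.0
```

Request:
{"fn": "drive_tool", "kwargs": {
  "offset": [
    [0, 0, 1],
    [0, 0, 4],
    [0, 0, 5],
    [0, 0, 5],
    [0, 0, 5]
  ],
  "dr": [
    [0, 0, 0],
    [0, 0, 0],
    [0, 0, 0],
    [0, 0, 0],
    [0, 0, 0]
  ],
  "grip": [5, 5, 5, 5, 5]
}}

```text
time_s: 7.65
tcp_pos: [0.4707, -0.3695, 0.2561]
eef_rot: [0.982, 0.188, 0.0, 0.0]
ft_force: [1.2, -0.9, 0.3]
finger_gap: 0.0501
finger_force: 0.0
```

Request:
{"fn": "drive_tool", "kwargs": {
  "offset": [
    [0, 4.5, 2],
    [0, 4.8, 0],
    [0, 4.8, 0],
    [0, 4.8, 0],
    [0, 4.8, 0]
  ],
  "dr": [
    [0, 0, 0],
    [0, 0, 0],
    [0, 0, 0],
    [0, 0, 0],
    [0, 0, 0]
  ],
  "grip": [5, 4, 3, 1, 0]
}}

```text
time_s: 8.15
tcp_pos: [0.4705, -0.131, 0.2741]
eef_rot: [0.982, 0.188, 0.0, 0.0]
ft_force: [0.4, -0.9, -0.1]
finger_gap: 0.002
finger_force: 0.0
```

```bash
python3 - <<'E'
from h import *
ims=[]
for n,(u,v) in(("top",(347,230)),("side",(310,165))):
    p=cams.read_camera(n);f=p["frame"][v-35:v+35,u-45:u+45]; ims.append(cv2.resize(f,(400,311),interpolation=cv2.INTER_CUBIC))
    for r in models.search_frame("weight",p)[:2]+models.search_frame("push_spot",p)[:2]+models.search_frame("hinge",p)[:1]: print(n,np.round(r["xyz"],3),r["confidence"])
cv2.imwrite("pics/w1.png",np.hstack(ims))
E
```

```text
top [ 0.474 -0.36   0.04 ] 0.73
top [0.594 0.073 0.202] 0.64
top [0.581 0.136 0.106] 0.22
top [0.592 0.073 0.197] 0.88
side [ 0.468 -0.361  0.044] 0.78
side [ 0.372 -0.212  0.031] 0.47
side [0.584 0.129 0.201] 0.74
```

View pics/w1.png

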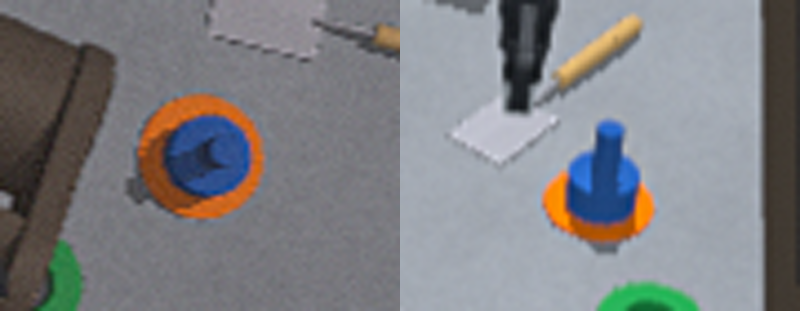

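The weight stands upright and central on the mat, with top-crop disc and mat centres within about 5 mm. Now to the tab with the fingers shut.

Request:
{"fn": "drive_tool", "kwargs": {
  "offset": [
    [0.3, 4.6, 0],
    [0.3, 4.6, 0],
    [0.3, 4.6, 0],
    [0.3, 4.6, 0],
    [0.3, 4.6, 0]
  ],
  "dr": [
    [0, 0, 0],
    [0, 0, 0],
    [0, 0, 0],
    [0, 0, 0],
    [0, 0, 0]
  ],
  "grip": [0, 0, 0, 0, 0]
}}

```text
time_s: 9.05
tcp_pos: [0.4863, 0.0979, 0.2732]
eef_rot: [0.982, 0.187, -0.0, 0.0]
ft_force: [1.4, -1.1, -0.3]
finger_gap: -0.0001
finger_force: 0.0
```

Request:
{"fn": "drive_tool", "kwargs": {
  "offset": [
    [0.2, 4.6, 0],
    [0, 4.0, -1],
    [0, 0, -2],
    [0, 0, -1],
    [0, 0, 0]
  ],
  "dr": [
    [0, 0, 0],
    [0, 0, 0],
    [0, 0, 0],
    [0, 0, 0],
    [0, 0, 0]
  ],
  "grip": [0, 0, 0, 0, 0]
}}

```text
time_s: 9.55
tcp_pos: [0.4879, 0.1821, 0.2319]
eef_rot: [0.982, 0.188, -0.001, 0.0]
ft_force: [-0.6, -0.2, 0.0]
finger_gap: -0.0001
finger_force: 0.0
```

```bash
python3 - <<'E'
from h import *
ims=[]
for n,(u,v) in(("top",(200,200)),("side",(225,215))):
    p=cams.read_camera(n);f=p["frame"][v-50:v+50,u-64:u+64]; ims.append(cv2.resize(f,(400,311),interpolation=cv2.INTER_CUBIC))
cv2.imwrite("pics/t1.png",np.hstack(ims))
E
```

```text
(no output)
```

View pics/t1.png

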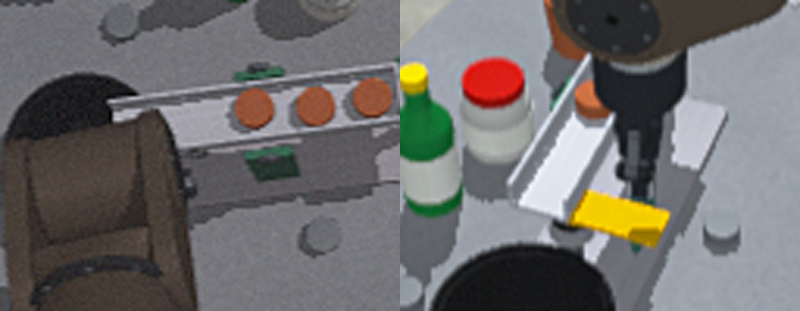

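Side crop: the fingertips are at (637,190), just above and behind the tab's back edge as expected 32 mm above it; tab centre is at (622,217). Moving a little toward +y and feeling down.

Request:
{"fn": "drive_tool", "kwargs": {
  "offset": [
    [0, 0.8, 0],
    [0, 0, -1.5],
    [0, 0, -0.7],
    [0, 0, -0.4],
    [0, 0, 0]
  ],
  "dr": [
    [0, 0, 0],
    [0, 0, 0],
    [0, 0, 0],
    [0, 0, 0],
    [0, 0, 0]
  ],
  "grip": [0, 0, 0, 0, 0]
}}

```text
time_s: 10.15
tcp_pos: [0.488, 0.1911, 0.2071]
eef_rot: [0.982, 0.188, -0.0, 0.0]
ft_force: [0.7, -0.4, 0.4]
finger_gap: 0.0
finger_force: 0.0
```

Request:
{"fn": "drive_tool", "kwargs": {
  "offset": [
    [0, 0, -0.3],
    [0, 0, -0.3],
    [0, 0, -0.3],
    [0, 0, 0]
  ],
  "dr": [
    [0, 0, 0],
    [0, 0, 0],
    [0, 0, 0],
    [0, 0, 0]
  ],
  "grip": [0, 0, 0, 0]
}}

```text
time_s: 10.55
tcp_pos: [0.4882, 0.1911, 0.1983]
eef_rot: [0.982, 0.188, 0.0, 0.0]
ft_force: [0.1, -0.4, 4.5]
finger_gap: -0.0001
finger_force: 2.3
```

Contact at about 0.200 m with 4.5 N. Following it down along the arc.

Request:
{"fn": "drive_tool", "kwargs": {
  "offset": [
    [0, 0, -0.5],
    [0, 0, -0.5],
    [0, -0.1, -0.5],
    [0, -0.1, -0.5],
    [0, -0.1, -0.5]
  ],
  "dr": [
    [0, 0, 0],
    [0, 0, 0],
    [0, 0, 0],
    [0, 0, 0],
    [0, 0, 0]
  ],
  "grip": [0, 0, 0, 0, 0]
}}

```text
time_s: 11.05
tcp_pos: [0.4885, 0.1884, 0.1734]
eef_rot: [0.982, 0.188, 0.001, -0.0]
ft_force: [2.2, 3.2, 4.7]
finger_gap: 0.0001
finger_force: 2.7
```

Request:
{"fn": "drive_tool", "kwargs": {
  "offset": [
    [0, -0.1, -0.4],
    [0, -0.1, -0.4],
    [0, -0.1, -0.4],
    [0, -0.1, -0.4],
    [0, 0, 0]
  ],
  "dr": [
    [0, 0, 0],
    [0, 0, 0],
    [0, 0, 0],
    [0, 0, 0],
    [0, 0, 0]
  ],
  "grip": [0, 0, 0, 0, 0]
}}

```text
time_s: 11.55
tcp_pos: [0.4882, 0.1839, 0.1569]
eef_rot: [0.982, 0.188, 0.0, 0.0]
ft_force: [2.4, 1.6, 5.8]
finger_gap: -0.0003
finger_force: 2.7
```

Request:
{"fn": "drive_tool", "kwargs": {
  "offset": [
    [0, -0.05, -0.2],
    [0, -0.05, -0.2],
    [0, -0.05, -0.2],
    [0, -0.05, -0.2]
  ],
  "dr": [
    [0, 0, 0],
    [0, 0, 0],
    [0, 0, 0],
    [0, 0, 0]
  ],
  "grip": [0, 0, 0, 0]
}}

```text
time_s: 11.95
tcp_pos: [0.488, 0.1818, 0.1493]
eef_rot: [0.982, 0.188, -0.0, 0.0]
ft_force: [1.8, -0.2, 6.0]
finger_gap: 0.0
finger_force: 2.8
```

Request:
{"fn": "drive_tool", "kwargs": {
  "offset": [
    [0, -0.05, -0.1],
    [0, 0, -0.1],
    [0, 0, 0]
  ],
  "dr": [
    [0, 0, 0],
    [0, 0, 0],
    [0, 0, 0]
  ],
  "grip": [0, 0, 0]
}}

```text
time_s: 12.25
tcp_pos: [0.488, 0.1813, 0.1473]
eef_rot: [0.982, 0.188, -0.0, 0.0]
ft_force: [0.4, 0.4, 5.7]
finger_gap: -0.0001
finger_force: 2.8
```

Request:
{"fn": "drive_tool", "kwargs": {
  "offset": [
    [0, -0.05, -0.1],
    [0, 0, -0.1],
    [0, 0, 0]
  ],
  "dr": [
    [0, 0, 0],
    [0, 0, 0],
    [0, 0, 0]
  ],
  "grip": [0, 0, 0]
}}

```text
time_s: 12.55
tcp_pos: [0.4879, 0.1808, 0.1453]
eef_rot: [0.982, 0.188, -0.0, 0.0]
ft_force: [0.4, 0.5, 7.2]
finger_gap: 0.0001
finger_force: 2.8
```

Request:
{"fn": "drive_tool", "kwargs": {
  "offset": [
    [0, 0, -0.1],
    [0, 0, 0]
  ],
  "dr": [
    [0, 0, 0],
    [0, 0, 0]
  ],
  "grip": [0, 0]
}}

```text
time_s: 12.75
tcp_pos: [0.4878, 0.1808, 0.1443]
eef_rot: [0.982, 0.188, -0.0, 0.0]
ft_force: [0.3, 0.7, 6.0]
finger_gap: -0.0001
finger_force: 2.8
```

Request:
{"fn": "drive_tool", "kwargs": {
  "offset": [
    [0, -0.05, -0.1],
    [0, 0, 0]
  ],
  "dr": [
    [0, 0, 0],
    [0, 0, 0]
  ],
  "grip": [0, 0]
}}

```text
time_s: 12.95
tcp_pos: [0.4879, 0.1804, 0.1433]
eef_rot: [0.982, 0.188, -0.0, 0.0]
ft_force: [1.1, 0.4, 5.8]
finger_gap: 0.0002
finger_force: 2.8
```

Request:
{"fn": "drive_tool", "kwargs": {
  "offset": [
    [0, 0, -0.1],
    [0, 0, 0]
  ],
  "dr": [
    [0, 0, 0],
    [0, 0, 0]
  ],
  "grip": [0, 0]
}}

```text
time_s: 13.15
tcp_pos: [0.4878, 0.1804, 0.1422]
eef_rot: [0.982, 0.188, -0.0, 0.0]
ft_force: [1.3, 0.3, 6.4]
finger_gap: 0.0003
finger_force: 2.7
```

Request:
{"fn": "drive_tool", "kwargs": {
  "offset": [
    [0, -0.05, -0.1],
    [0, 0, 0]
  ],
  "dr": [
    [0, 0, 0],
    [0, 0, 0]
  ],
  "grip": [0, 0]
}}

```text
time_s: 13.35
tcp_pos: [0.4879, 0.1799, 0.1413]
eef_rot: [0.982, 0.188, -0.0, 0.0]
ft_force: [1.0, 0.1, 5.1]
finger_gap: -0.0002
finger_force: 2.6
```

Request:
{"fn": "drive_tool", "kwargs": {
  "offset": [
    [0, 0, -0.1],
    [0, 0, 0]
  ],
  "dr": [
    [0, 0, 0],
    [0, 0, 0]
  ],
  "grip": [0, 0]
}}

```text
time_s: 13.55
tcp_pos: [0.4878, 0.1798, 0.1402]
eef_rot: [0.982, 0.188, -0.0, 0.0]
ft_force: [1.6, 0.1, 6.5]
finger_gap: -0.0001
finger_force: 2.4
```

Request:
{"fn": "drive_tool", "kwargs": {
  "offset": [
    [0, -0.05, -0.1],
    [0, 0, 0]
  ],
  "dr": [
    [0, 0, 0],
    [0, 0, 0]
  ],
  "grip": [0, 0]
}}

```text
time_s: 13.75
tcp_pos: [0.4878, 0.1794, 0.1392]
eef_rot: [0.982, 0.188, -0.0, 0.0]
ft_force: [1.0, 0.8, 5.1]
finger_gap: 0.0003
finger_force: 2.1
```

Request:
{"fn": "drive_tool", "kwargs": {
  "offset": [
    [0, 0, -0.1],
    [0, 0, 0]
  ],
  "dr": [
    [0, 0, 0],
    [0, 0, 0]
  ],
  "grip": [0, 0]
}}

```text
time_s: 13.95
tcp_pos: [0.4878, 0.1795, 0.1382]
eef_rot: [0.982, 0.188, -0.0, 0.0]
ft_force: [0.1, 0.0, 5.8]
finger_gap: -0.0001
finger_force: 2.5
```

Request:
{"fn": "drive_tool", "kwargs": {
  "offset": [
    [0, -0.05, -0.1],
    [0, 0, 0]
  ],
  "dr": [
    [0, 0, 0],
    [0, 0, 0]
  ],
  "grip": [0, 0]
}}

```text
time_s: 14.15
tcp_pos: [0.4878, 0.179, 0.1373]
eef_rot: [0.982, 0.188, -0.0, 0.0]
ft_force: [0.8, 0.6, 6.7]
finger_gap: 0.0
finger_force: 2.7
```

Request:
{"fn": "drive_tool", "kwargs": {
  "offset": [
    [0, 0, -0.1],
    [0, 0, 0]
  ],
  "dr": [
    [0, 0, 0],
    [0, 0, 0]
  ],
  "grip": [0, 0]
}}

```text
time_s: 14.35
tcp_pos: [0.4879, 0.179, 0.1365]
eef_rot: [0.982, 0.188, -0.0, 0.0]
ft_force: [0.0, 0.2, 9.1]
finger_gap: 0.0001
finger_force: 4.1
```

The push has turned stiff, so this is the stop. Pressing half a millimetre more, then looking at the feet.

Request:
{"fn": "drive_tool", "kwargs": {
  "offset": [
    [0, 0, -0.05],
    [0, 0, 0]
  ],
  "dr": [
    [0, 0, 0],
    [0, 0, 0]
  ],
  "grip": [0, 0]
}}

```text
time_s: 14.55
tcp_pos: [0.488, 0.1791, 0.1362]
eef_rot: [0.982, 0.188, 0.0, 0.0]
ft_force: [0.2, 0.6, 11.2]
finger_gap: -0.0002
finger_force: 5.0
```

Request:
{"fn": "drive_tool", "kwargs": {
  "offset": [
    [0, 0, -0.05],
    [0, 0, 0],
    [0, 0, 0],
    [0, 0, 0]
  ],
  "dr": [
    [0, 0, 0],
    [0, 0, 0],
    [0, 0, 0],
    [0, 0, 0]
  ],
  "grip": [0, 0, 0, 0]
}}

```text
time_s: 14.95
tcp_pos: [0.488, 0.179, 0.136]
eef_rot: [0.982, 0.188, 0.0, 0.0]
ft_force: [-1.1, -0.2, 13.8]
finger_gap: 0.0002
finger_force: 6.2
```

```bash
python3 - <<'E'
from h import *
ims=[]
for n,(u,v) in(("top",(200,195)),("side",(220,235))):
    p=cams.read_camera(n);f=p["frame"][v-60:v+60,u-77:u+77]; ims.append(cv2.resize(f,(400,311),interpolation=cv2.INTER_CUBIC))
    for r in models.search_frame("foot0_center",p): print(n,np.round(r["xyz"],3),round(r["confidence"],2))
cv2.imwrite("pics/t2.png",np.hstack(ims)); s=ctrl.state();print(s["ft_force"],s["finger_force"])
E
```

```text
[-1.04764119 -0.51487915 14.90047836] 6.193608585745096
```

View pics/t2.png

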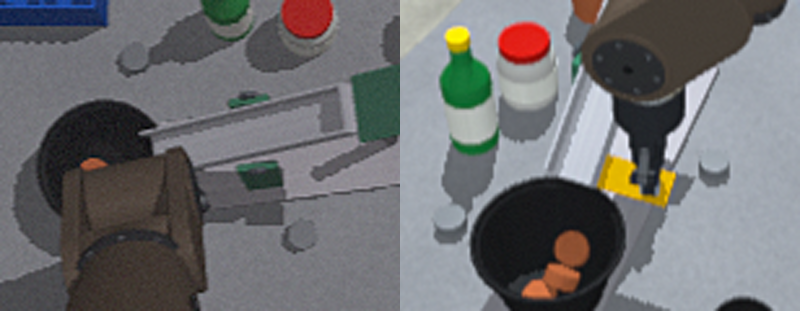

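All three feet are in the pot (side crop, around (571,247), (562,277) and (538,290)) and the trough is empty. Pressing 14 N on the stop. Holding a little longer, then easing up.

Request:
{"fn": "drive_tool", "kwargs": {
  "offset": [
    [0, 0, 0],
    [0, 0, 0],
    [0, 0, 0],
    [0, 0, 0],
    [0, 0, 0]
  ],
  "dr": [
    [0, 0, 0],
    [0, 0, 0],
    [0, 0, 0],
    [0, 0, 0],
    [0, 0, 0]
  ],
  "grip": [0, 0, 0, 0, 0]
}}

```text
time_s: 15.65
tcp_pos: [0.488, 0.179, 0.136]
eef_rot: [0.982, 0.188, 0.0, 0.0]
ft_force: [-1.3, 0.2, 13.6]
finger_gap: 0.0003
finger_force: 6.2
```

Request:
{"fn": "drive_tool", "kwargs": {
  "offset": [
    [0, 0, 0.1],
    [0, 0.05, 0.2],
    [0, 0.1, 0.3],
    [0, 0.1, 0.3],
    [0, 0.1, 0.3]
  ],
  "dr": [
    [0, 0, 0],
    [0, 0, 0],
    [0, 0, 0],
    [0, 0, 0],
    [0, 0, 0]
  ],
  "grip": [0, 0, 0, 0, 0]
}}

```text
time_s: 16.15
tcp_pos: [0.4876, 0.1829, 0.1473]
eef_rot: [0.982, 0.188, -0.0, -0.0]
ft_force: [-2.3, 4.6, 3.4]
finger_gap: 0.0003
finger_force: 2.5
```

Request:
{"fn": "drive_tool", "kwargs": {
  "offset": [
    [0, 0.1, 0.3],
    [0, 0.1, 0.3],
    [0, 0.1, 0.3],
    [0, 0.1, 0.3],
    [0, 0.1, 0.3]
  ],
  "dr": [
    [0, 0, 0],
    [0, 0, 0],
    [0, 0, 0],
    [0, 0, 0],
    [0, 0, 0]
  ],
  "grip": [0, 0, 0, 0, 0]
}}

```text
time_s: 16.65
tcp_pos: [0.4878, 0.1876, 0.1624]
eef_rot: [0.982, 0.188, -0.0, 0.0]
ft_force: [-3.5, 2.6, 5.2]
finger_gap: -0.0002
finger_force: 2.3
```

Request:
{"fn": "drive_tool", "kwargs": {
  "offset": [
    [0, 0.1, 0.3],
    [0, 0.1, 0.3],
    [0, 0.05, 0.3],
    [0, 0.05, 0.3],
    [0, 0.05, 0.3]
  ],
  "dr": [
    [0, 0, 0],
    [0, 0, 0],
    [0, 0, 0],
    [0, 0, 0],
    [0, 0, 0]
  ],
  "grip": [0, 0, 0, 0, 0]
}}

```text
time_s: 17.15
tcp_pos: [0.488, 0.1912, 0.1775]
eef_rot: [0.982, 0.188, 0.0, 0.0]
ft_force: [-3.1, 1.5, 4.2]
finger_gap: 0.0
finger_force: 2.2
```

Request:
{"fn": "drive_tool", "kwargs": {
  "offset": [
    [0, 0, 0.3],
    [0, 0, 0.3],
    [0, 0, 0.3],
    [0, 0, 0.3],
    [0, 0, 0.3]
  ],
  "dr": [
    [0, 0, 0],
    [0, 0, 0],
    [0, 0, 0],
    [0, 0, 0],
    [0, 0, 0]
  ],
  "grip": [0, 0, 0, 0, 0]
}}

```text
time_s: 17.65
tcp_pos: [0.4882, 0.1912, 0.1926]
eef_rot: [0.982, 0.188, 0.0, 0.0]
ft_force: [1.0, 3.2, 4.1]
finger_gap: -0.0002
finger_force: 2.0
```

Request:
{"fn": "drive_tool", "kwargs": {
  "offset": [
    [0, 0, 0.2],
    [0, 0, 0.2],
    [0, 0, 0.2],
    [0, 0, 0.2],
    [0, 0, 0.2]
  ],
  "dr": [
    [0, 0, 0],
    [0, 0, 0],
    [0, 0, 0],
    [0, 0, 0],
    [0, 0, 0]
  ],
  "grip": [0, 0, 0, 0, 0]
}}

```text
time_s: 18.15
tcp_pos: [0.4877, 0.1908, 0.202]
eef_rot: [0.982, 0.188, -0.001, 0.0]
ft_force: [-0.6, 0.5, 0.4]
finger_gap: -0.0
finger_force: 0.0
```

Off the tab at level. Retreating up and checking.

Request:
{"fn": "drive_tool", "kwargs": {
  "offset": [
    [0, 0, 1],
    [0, 0, 3],
    [0, -2, 4],
    [0, -4, 2],
    [0, -4, 0]
  ],
  "dr": [
    [0, 0, 0],
    [0, 0, 0],
    [0, 0, 0],
    [0, 0, 0],
    [0, 0, 0]
  ],
  "grip": [0, 0, 0, 0, 0]
}}

```text
time_s: 18.65
tcp_pos: [0.4884, 0.0903, 0.3055]
eef_rot: [0.982, 0.189, 0.002, 0.0]
ft_force: [0.5, 0.6, -0.9]
finger_gap: 0.0
finger_force: 0.0
```

Request:
{"fn": "drive_tool", "kwargs": {
  "offset": [
    [0, -4, 0],
    [0, -4, 0],
    [0, 0, 0],
    [0, 0, 0],
    [0, 0, 0]
  ],
  "dr": [
    [0, 0, 0],
    [0, 0, 0],
    [0, 0, 0],
    [0, 0, 0],
    [0, 0, 0]
  ],
  "grip": [0, 0, 0, 0, 0]
}}

```text
time_s: 19.15
tcp_pos: [0.4879, 0.0117, 0.3024]
eef_rot: [0.982, 0.188, -0.0, -0.0]
ft_force: [1.2, 0.0, -0.5]
finger_gap: 0.0002
finger_force: 0.0
```

```bash
python3 - <<'E'
from h import *
p=cams.read_camera("side");f=p["frame"][120:340,120:350]
cv2.imwrite("pics/e.png",cv2.resize(f,None,fx=2.5,fy=2.5,interpolation=cv2.INTER_CUBIC))
E
```

```text
(no output)
```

View pics/e.png

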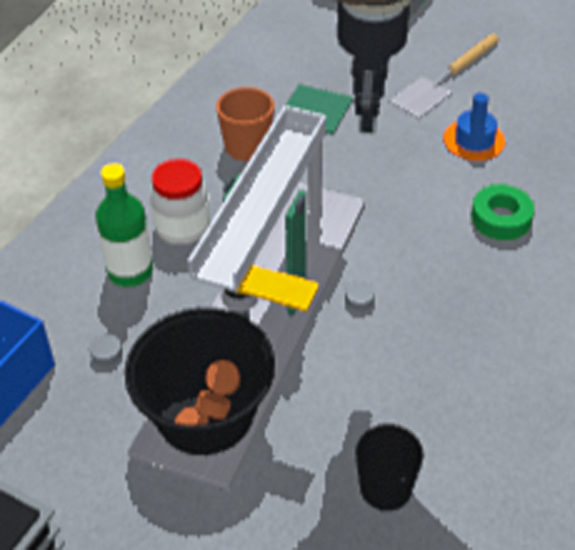

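The trough is level and empty. The three feet are in the pot around (212,395), the weight stands on the mat at (477,130), and the bystanders haven't moved. Handing in.

```bash
python3 -c "
from cell import ctrl
print(ctrl.sign_off())"
```

```text
the job is handed in; nothing more can be done
None
```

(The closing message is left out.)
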